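# Seat the well plate on the shaker and start it with the two-key console

## Robot

A 7-joint arm with a two-finger parallel gripper is mounted at the origin on the work surface. World frame = base frame: x ahead of the robot, y to its left, z up, the work surface at z = 0. Lengths are in m, angles in rad, forces in N, time in s.
With the tool pointing down it reaches from about 0.425 to 0.875 m from the base axis. Payload 4.7 kg.
Tool frame: the origin (TCP) lies at the very end of the fingers, on their centre line; the grasp point (between the pads) lies 19 mm behind it (ctrl.grasp_offset is the distance from the TCP to the grasp point, in m); z points along the fingers, y is the direction in which the jaws open and shut (so a half turn about z gives the same grasp; the last joint's range is limited). The gripper opens to 87 mm and grips with 3 to 60 N. Pads are 19 mm wide; open, the fingers measure 117 mm over their backs; the gripper's body (75 mm by 190 mm) begins 51 mm behind the grasp point.
Start: joints at [-1.155, 0.321, -0.07, 1.45, 0.023, 1.371, -0.057], TCP at [0.254, 0.598, 0.223] pointing down, gripper open.
Joint ranges: [-2.86, 2.86], [-0.3, 2.09], [-1.38, 1.24], [0.06, 2.45], [-1.56, 4.7], [0.09, 2.05], [-2.69, 2.69]. Speed limits (rad/s): [2.57, 2.57, 3.14, 3.14, 3.14, 3.14, 3.14].

## Interface

Orientations are given as a rotation vector (axis times angle).
In Python, from bench import ctrl gives the robot as it stands.
- The arm moves only by the shell command python3 -m creep 'ROWS' [FORCE]. ROWS is JSON, a list that holds one entry, the list of rows, each a list of 7 numbers: the opening, from 0 (shut) to 1 (fully open), then the shift along the tool's x, y, z in mm, then the turn, a rotation vector about the tool's x, y, z in rad. In form: [[[grip, dx, dy, dz, rx, ry, rz], ...]]. A call has 1 to 5 rows; each row is the pose to reach, as a shift and turn from the pose commanded when the call began, along the tool's axes at that moment; what a row does not reach only later rows make up. A row lasts 1/10 s, in which the tool goes at most 50 mm and 8.59 degrees, less where a joint would pass 70% of its speed; a pose out of reach is approached as far as the arm can. A call with a gripper value outside its range is refused whole. The fingers move at their own pace and stop on an object; FORCE is the grip in N (left out, the last holds). Time passes only in rows, so rows that repeat a pose let the fingers close. It gives the time, the measured TCP pose, the force and the opening at its end, in the units of the state.
- ctrl.get_state(): the state, without advancing time (a new reading comes with each control period).
- ctrl.get_image(name): name is "side" or "top"; returns the picture (384x512x3 uint8, red, green, blue); there is no depth.
- ctrl.camera_params(name): a dict with "K" (3x3 intrinsics, pixels), "pose" (4x4, takes a point from camera to world coordinates). Camera axes: x right, y down, z forward; pixel columns grow to the right and rows downward; lengths in m; the calibration is good to about 2 mm. A picture is of the moment at which its call begins. camera_params takes no time and is no camera call.
- ctrl.close_job(): hands the job in, once; it reports no verdict.
The state is a dict: "time": time; "joint_positions": joint angles; "qd": joint speeds; "joint_torque": joint torques, N m; "position": TCP position; "tool_rot": TCP orientation; "ft_force": force on the tool from outside, world axes, zero at the start; "torque": the same for the moment, N m; "grip_width": opening from 0.0 (shut) to 1.0 (fully open).
Only numpy, scipy, OpenCV 4.12 (cv2) and the standard library are available. Lean on these libraries where they do the work, as an engineer would, in place of code of your own. Each camera call takes 0.05 s, during which the arm holds its last target. There are 200 camera calls.

## Task

Push the well plate along the shaker's deck with the fingertips, without lifting it, until it is fully home against the end stop. Then start the shaker: with one fingertip on each, press the console's two larger round start keys together, hold both fully down for three seconds, then let go and move clear. Do not press the small square stop key between them, and leave the tube rack, jar and pot where they stand.

Things in the scene. Friction and masses are not known exactly. Their poses are not given: they have to be found in the camera images.
- shaker: Fixed white bench shaker 270 x 150 mm, origin on the table. Its x axis points along the level deck from the open front (x = -120 mm) to the end stop, two rubber bumpers with faces at x = +94; z up. Deck top 45 mm above the table. 8 mm high guide rails along it, inner faces at y = +-45.5 mm, keep the plate straight. Behind the stop is a housing 95 mm high.
- deck_home (a point): Point on the deck's top surface, midway between the rails, straight below where the plate's centre is when the plate is fully home against the end stop (shaker x = +30 mm).
- plate_center (a point): Centre (half-way up) of the loose 24-well plate, 128 mm long (x, along the deck) x 86 wide x 20 high, about 90 g, flat on the deck between the rails, 50 to 80 mm short of home at the start. Its near edge, a plain upright face, is 64 mm from this centre towards the deck's open front.
- console: Fixed grey start console 100 (x) x 150 (y) x 50 mm high, left or right of the shaker; origin on the table under its centre, z up. On top, in line along y: two larger round start keys at y = +32 and -32 mm and a small square stop key midway; all plain black plastic, the round ones in steel surrounds.
- start_left_top (a point): Centre of the top face of the start key at console y = +32 mm: a round key 28 mm across, facing straight up, its top 72 mm above the table when up (10 mm proud of its 44 mm wide surround, 4 mm proud when down). The point moves with the key.
- start_right_top (a point): Centre of the top face of the start key at console y = -32 mm, like the other one and 64 mm from it, centre to centre.
- start_left (a joint): How far the key at y = +32 mm is pressed, m: 0 up, 0.006 fully down. A spring returns it; fully down takes about 5 N. Holding counts from 0.004. Each key moves on its own.
- start_right (a joint): The same for the key at y = -32 mm.
- stop_key (a joint): How far the small square stop key (13 mm wide, half-way between the start keys, top 62 mm above the table) is pressed, m: 0 up, 0.006 down. To be left alone.
- tube_rack: Loose yellow rack 90 x 100 x 45 mm with capped tubes to 79 mm high; origin under its centre. Bystander.
- jar: Loose capped glass jar, 60 mm across, 90 mm high; origin under its centre. Bystander.
- pot: Loose open white pot, 60 mm across, 55 mm high, standing behind the console; origin under its centre. Bystander.
Not all that is in view belongs to the job. Of the things shaped like the console, the grey one is meant.

How it is judged:
On the way, in this order (a step that is already met when the one before it is completed fails the run):
1. the plate is pushed home against the end stop (x of plate_center in the frame of shaker above 0.026 m), for 0.2 s.
2. both start keys are held down together (value of joint each of start_left, start_right above 0.004 m and x of plate_center in the frame of shaker above 0.026 m), for 2.7 s.
At the end, for the whole second after the job is handed in: The plate lies flat on the deck, at rest, within 4 mm of home against the end stop; after being held down (4 of their 6 mm or more) together for at least 2.7 s, both start keys are up again (within 1 mm), and the stop key is up (x of plate_center in the frame of shaker above 0.026 m and z of plate_center in the frame of shaker below 0.058 m and angle between plate_center's own z axis and vertical below 0.05 rad and linear speed of plate below 0.01 m/s and value of joint each of start_left, start_right, stop_key below 0.001 m); the robot touches nothing.
It fails at once if the plate is lifted off the deck or tipped (z of plate_center in the frame of shaker above 0.063 m or angle between plate_center's own z axis and vertical above 0.12 rad).
It fails at once if one start key is pressed down without the other ((value of joint start_left above 0.0045 m and value of joint start_right below 0.001 m) or (value of joint start_right above 0.0045 m and value of joint start_left below 0.001 m)).
It fails at once if a start key is pressed before the plate is home (value of joint any of start_left, start_right above 0.003 m and not (x of plate_center in the frame of shaker above 0.026 m)).
It fails at once if the stop key is pressed (value of joint stop_key above 0.003 m).
It fails at once if the tube rack, jar or pot is moved (distance of any of tube_rack, jar, pot from where it was at the start of the episode above 0.015 m).
It also fails if it takes over 48 s, if anything falls off the work surface, if the arm or the gripper's body presses on something with over 40 N, if the wrist force passes 120 N, or if a joint passes its speed limit or range.

## Working session

There is one attempt and no reset: what is moved stays moved. The work goes in short steps, Python scripts to look and compute and a shell command to move; the robot and the scene stay as the last step left them, time stands still between calls to the robot, and variables do not carry over. Pictures are saved under pics/ and viewed, about 8 in all and at most 12, crops included, and the job is handed in when it is done.

```bash
mkdir -p pics; ls; python3 - <<'E'
from bench import ctrl
import cv2,numpy as np
for n in("top","side"):
    im=ctrl.get_image(n); cv2.imwrite(f"pics/{n}0.png",im[:,:,::-1])
    p=ctrl.camera_params(n); print(n,np.round(p["K"],1).tolist(),np.round(p["pose"],3).tolist())
s=ctrl.get_state(); print(s["position"],s["tool_rot"],s["time"],s["ft_force"],s["grip_width"])
E
```

```text
pics
top [[442.3, 0.0, 249.0], [0.0, 442.3, 194.4], [0.0, 0.0, 1.0]] [[-0.017, -0.994, 0.104, 0.41], [-1.0, 0.018, 0.012, 0.0], [-0.013, -0.104, -0.994, 1.459], [0.0, 0.0, 0.0, 1.0]]
side [[384.4, 0.0, 251.5], [0.0, 384.4, 191.4], [0.0, 0.0, 1.0]] [[0.774, -0.376, 0.509, -0.016], [-0.632, -0.432, 0.643, -0.725], [-0.021, -0.82, -0.572, 0.75], [0.0, 0.0, 0.0, 1.0]]
[0.2540435  0.59776752 0.22155841] [-6.26783016e-01 -3.07817693e+00  2.66608299e-03] 0.1 [ 1.04661786  0.06036534 -0.24700885] 0.9984725467961737
```

View pics/top0.png

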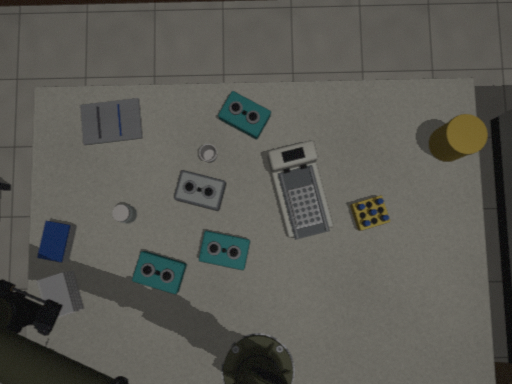

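View pics/side0.png

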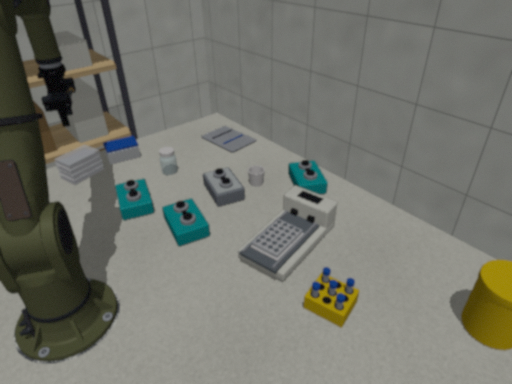

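The top view shows three teal look-alikes at about (244,114), (160,271) and (224,250), and one grey console at (200,190). The grey one is meant. The shaker's housing is at (292,155) and its open front at about (308,237). Jar is at (122,212), pot at (207,153) and rack at (370,213). I'll confirm in a crop.

```bash
cat > h.py <<'E'
import numpy as np
from bench import ctrl
def ray(n,u,v,z):
    p=ctrl.camera_params(n);T=np.array(p["pose"]);d=T[:3,:3]@np.linalg.solve(p["K"],[u,v,1]);o=T[:3,3]
    return o+d*(z-o[2])/d[2]
def proj(n,P):
    p=ctrl.camera_params(n);T=np.array(p["pose"]);c=np.linalg.inv(T)@np.append(P,1);q=np.array(p["K"])@c[:3];return q[:2]/q[2]
E
python3 - <<'E'
import cv2
im=cv2.imread("pics/top0.png")[130:250,165:340]
cv2.imwrite("pics/crop1.png",cv2.resize(cv2.convertScaleAbs(im,alpha=1.3),None,fx=4.5,fy=4.5,interpolation=cv2.INTER_CUBIC))
E
```

```text
(no output)
```

View pics/crop1.png

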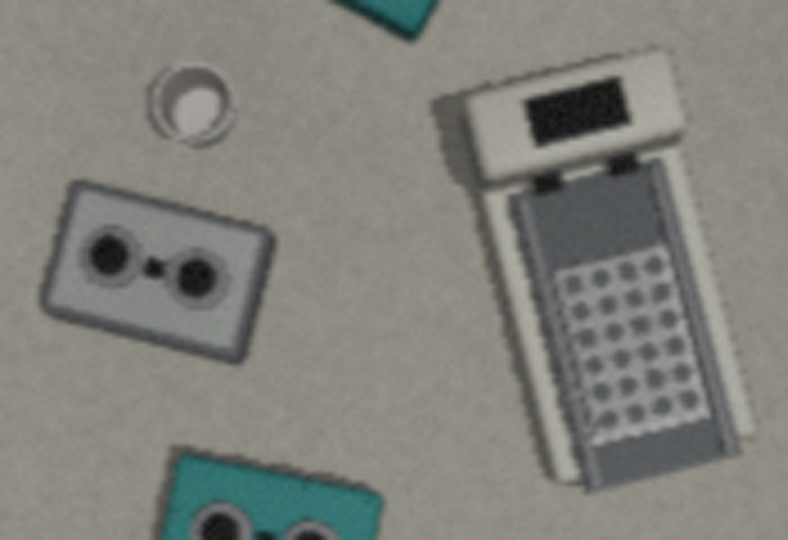

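Confirmed: the grey console has dark keys at crop (109,254) and (196,277), with the small stop key at (154,268). The plate is light with corners at about (555,270), (688,245), (708,415) and (592,443). Now I'll measure these with masks.

```bash
python3 - <<'E'
import cv2,numpy as np
from h import *
im=cv2.imread("pics/top0.png");g=cv2.cvtColor(im,cv2.COLOR_BGR2GRAY)
P=np.array
# keys
m=(g[175:205,180:222]<55).astype(np.uint8);n,l,st,c=cv2.connectedComponentsWithStats(m)
ks=[]
for i in range(1,n):
    if st[i,4]>8:
        w=ray("top",*(c[i]+[180,175]),.072);print("key",st[i,4],c[i]+[180,175],w.round(4));
    if st[i,4]>30: ks.append(w)
d=ks[0]-ks[1];print("sep",np.linalg.norm(d),"mid",(ks[0]+ks[1])/2,"ang",np.degrees(np.arctan2(d[1],d[0])))
# plate
mask=np.zeros_like(g);poly=np.int32([[165+u/4.5,130+v/4.5] for u,v in[(535,250),(690,228),(722,425),(590,460)]])
cv2.fillPoly(mask,[poly],1);vals=g[mask>0];t,_=cv2.threshold(vals,0,255,cv2.THRESH_OTSU);print("otsu",t)
m=cv2.morphologyEx(((g>t)&(mask>0)).astype(np.uint8),cv2.MORPH_CLOSE,np.ones((5,5)))
ct=max(cv2.findContours(m,0,1)[0],key=cv2.contourArea)[:,0]
W=np.float32([ray("top",u,v,.065)[:2]*1000 for u,v in ct]);r=cv2.minAreaRect(W);print("plate mm",r)
# bumpers
B=P([ray("top",165+u/4.5,130+v/4.5,.06) for u,v in[(547,183),(622,163)]]);print("bumpers",B.round(4))
F=P([ray("top",165+u/4.5,130+v/4.5,.045) for u,v in[(588,491),(738,453)]]);print("deckfront",F.round(4))
for nm,u,v,z in(("pot",207,153,.05),("jar",122,212,.09),("rack",370,213,.06)):print(nm,ray("top",u,v,z).round(3))
from scipy.spatial.transform import Rotation as R
s=ctrl.get_state();print(R.from_rotvec(s["tool_rot"]).as_matrix().round(3))
E
```

```text
key 60 [188.73333333 186.28333333] [0.5847 0.2069 0.072 ]
key 15 [198.86666667 189.26666667] [0.5746 0.1748 0.072 ]
key 57 [208.14035088 191.40350877] [0.5673 0.1455 0.072 ]
sep 0.06379431047651327 mid [0.57597747 0.17620516 0.072     ] ang 74.15405275690325
otsu 90.0
plate mm ((522.380126953125, -164.7109375), (141.4942626953125, 98.50936126708984), 7.917670726776123)
bumpers [[ 0.6307 -0.1044  0.06  ]
 [ 0.6441 -0.158   0.06  ]]
deckfront [[ 0.4128 -0.1289  0.045 ]
 [ 0.4378 -0.2354  0.045 ]]
pot [0.695 0.151 0.05 ]
jar [0.506 0.412 0.09 ]
rack [ 0.491 -0.364  0.06 ]
[[-0.92   0.391 -0.001]
 [ 0.391  0.92  -0.002]
 [-0.    -0.002 -1.   ]]
```

```bash
cat >> h.py <<'E'
from scipy.spatial.transform import Rotation as Ro
def go(target,yaw):
    """tool shift mm & turn to world TCP target with tool y at yaw deg, pointing down"""
    s=ctrl.get_state();r=Ro.from_rotvec(s["tool_rot"]);y=np.radians(yaw)
    Y=np.array([np.cos(y),np.sin(y),0]);Z=np.array([0,0,-1.]);Rt=Ro.from_matrix(np.c_[np.cross(Y,Z),Y,Z])
    print("pos",np.round(s["position"],4),"t",round(s["time"],2),"shift",np.round(r.inv().apply(np.array(target)-s["position"])*1000,1),"turn",np.round((r.inv()*Rt).as_rotvec(),3))
E
python3 -c "
from h import *
go([.55,.15,.2],103.5)"
```

```text
pos [0.254  0.5978 0.2216] t 0.1 shift [-447.5 -296.3   22.1] turn [-0.002 -0.    -0.637]
```

```bash
for i in 1 2; do python3 -m creep '[[[0.3,-150,-99,7,0,0,0],[0.3,-150,-99,7,0,0,0],[0.3,-150,-99,7,0,0,0],[0.3,-150,-99,7,0,0,0]]]' 20; done
python3 -m creep '[[[0.3,-148,-98,7,0,0,-0.637],[0.3,-148,-98,7,0,0,-0.637],[0.3,-148,-98,7,0,0,-0.637],[0.3,-148,-98,7,0,0,-0.637],[0.3,-148,-98,7,0,0,-0.637]]]'
python3 -c "
from h import *
go([.425,-.182,.15],103.5)"
```

```text
time: 0.5
position: [0.3565, 0.4441, 0.2151]
tool_rot: [0.634, 3.076, -0.003]
ft_force: [-0.8, -0.9, -0.1]
grip_width: 0.719
time: 0.9
position: [0.4551, 0.294, 0.2082]
tool_rot: [0.634, 3.076, -0.003]
ft_force: [0.8, -0.6, 1.6]
grip_width: 0.368
time: 1.4
position: [0.5534, 0.143, 0.201]
tool_rot: [-0.361, 3.12, -0.006]
ft_force: [-0.5, -0.1, 0.5]
grip_width: 0.301
pos [0.5534 0.143  0.201 ] t 1.4 shift [ 199.1 -286.9   52.2] turn [-0.004 -0.    -0.005]
```

```bash
for i in 1 2; do python3 -m creep '[[[0.3,100,-143,26,0,0,0],[0.3,100,-143,26,0,0,0],[0.3,100,-143,26,0,0,0],[0.3,100,-143,26,0,0,0],[0.3,100,-143,26,0,0,0]]]' >/dev/null; done
python3 - <<'E'
from h import *
import cv2
go([.425,-.182,.052],103.5)
for n in("top","side"):
    im=ctrl.get_image(n)[:,:,::-1]; cv2.imwrite(f"pics/{n}1.png",im)
im=cv2.imread("pics/side1.png")[170:300,200:370]
cv2.imwrite("pics/crop2.png",cv2.resize(im,None,fx=4.5,fy=4.5,interpolation=cv2.INTER_CUBIC))
print(proj("side",ctrl.get_state()["position"]))
E
```

```text
pos [ 0.4213 -0.1773  0.1491] t 2.4 shift [-2.7 -5.4 97.1] turn [-0.    -0.001 -0.007]
[253.18932707 228.33274915]
```

View pics/crop2.png

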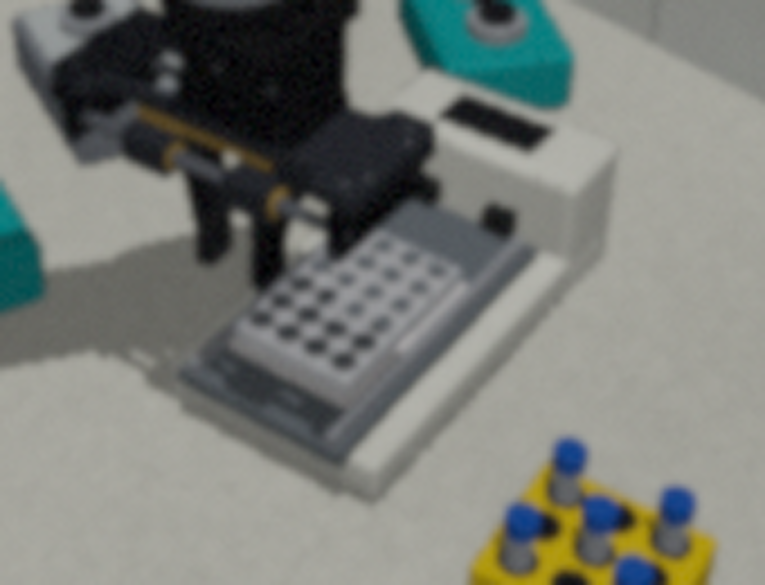

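The crop shows the plate between the rails. Its near edge runs from about (235,325) to (348,390) and the deck front from (180,375) to (340,460). The two fingers hang above and behind the front, with clear space between.

```bash
python3 - <<'E'
from h import *
a=np.array([np.cos(np.radians(13.5)),np.sin(np.radians(13.5)),0]);o=np.array([.542,-.154,0])
for n,u,v,z in(("plateL",235,322,.065),("plateR",348,385,.065),("frontL",180,373,.045),("frontR",340,460,.045)):
    w=ray("side",200+u/4.5,170+v/4.5,z);print(n,w.round(4),"x",((w-o)@a).round(4))
w=ctrl.get_state()["position"];print("tcp x",(w-o)@a)
E
```

```text
plateL [ 0.4495 -0.1352  0.065 ] x -0.0856
plateR [ 0.4646 -0.2162  0.065 ] x -0.0898
frontL [ 0.4112 -0.1309  0.045 ] x -0.1218
frontR [ 0.4363 -0.2411  0.045 ] x -0.1231
tcp x -0.11990704488086294
```

```bash
python3 -m creep '[[[0.3,0,-5,45,0,0,0],[0.3,0,-5,80,0,0,0],[0.3,0,-5,97,0,0,0],[0.3,0,-5,97,0,0,0]]]'
python3 -m creep '[[[0.3,-10,0,0,0,0,0],[0.3,-20,0,0,0,0,0],[0.3,-27,0,0,0,0,0],[0.3,-34,0,0,0,0,0],[0.3,-40,0,0,0,0,0]]]'
python3 -m creep '[[[0.3,-6,0,0,0,0,0],[0.3,-12,0,0,0,0,0],[0.3,-18,0,0,0,0,0],[0.3,-24,0,0,0,0,0],[0.3,-28,0,0,0,0,0]]]'
```

```text
time: 2.9
position: [0.4228, -0.1765, 0.0502]
tool_rot: [0.373, -3.114, -0.002]
ft_force: [-0.9, -0.2, 0.0]
grip_width: 0.301
time: 3.4
position: [0.4641, -0.1695, 0.0531]
tool_rot: [-0.369, 3.119, -0.0]
ft_force: [-1.4, 0.0, -0.4]
grip_width: 0.3
time: 3.9
position: [0.4909, -0.1629, 0.0525]
tool_rot: [-0.369, 3.12, -0.0]
ft_force: [-0.6, -0.2, 1.1]
grip_width: 0.303
```

```bash
for i in 1 2 3; do python3 -m creep '[[[0.3,-2,0,0,0,0,0],[0.3,-4,0,0,0,0,0],[0.3,-4,0,0,0,0,0]]]' | grep -E "pos|ft"; done
```

```text
position: [0.4944, -0.1621, 0.0525]
ft_force: [-0.0, -0.3, -0.6]
position: [0.4976, -0.1612, 0.0524]
ft_force: [-2.3, 0.1, 0.1]
position: [0.4978, -0.1613, 0.052]
ft_force: [-11.0, -1.3, 8.8]
```

```bash
python3 -m creep '[[[0.3,0,0,0,0,0,0],[0.3,0,0,0,0,0,0],[0.3,0,0,0,0,0,0]]]'| grep -E "pos|ft"
python3 -m creep '[[[0.3,10,0,0,0,0,0],[0.3,25,0,0,0,0,0],[0.3,25,0,-40,0,0,0],[0.3,25,0,-90,0,0,0],[0.3,25,0,-100,0,0,0]]]'
python3 - <<'E'
from h import *
import cv2
go([.576,.176,.15],74.15)
for n in("top","side"):
    im=ctrl.get_image(n)[:,:,::-1]; cv2.imwrite(f"pics/{n}2.png",im)
im=cv2.imread("pics/side2.png")[170:300,200:370]
cv2.imwrite("pics/crop3.png",cv2.resize(im,None,fx=4.5,fy=4.5,interpolation=cv2.INTER_CUBIC))
E
```

```text
position: [0.4978, -0.1612, 0.052]
ft_force: [-11.1, -0.4, 8.0]
time: 5.6
position: [0.4806, -0.1675, 0.1581]
tool_rot: [-0.366, 3.11, -0.003]
ft_force: [0.4, -0.5, 0.0]
grip_width: 0.299
pos [ 0.4806 -0.1675  0.1581] t 5.6 shift [-172.6  312.     8.8] turn [-0.001  0.011  0.511]
```

View pics/crop3.png

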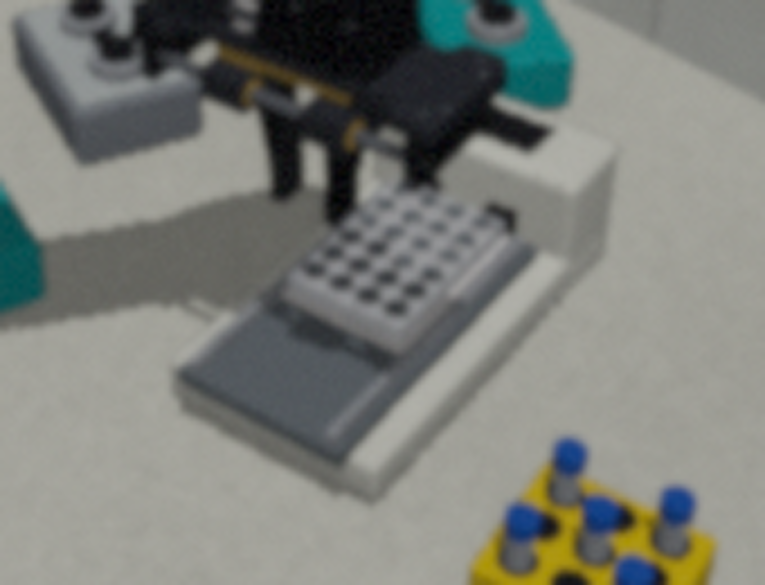

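The plate sits against the stop: its far end touches the bumper at crop (500,215), and bare deck shows in front. The fingers are clear. Next I go to the console with the fingers 64 mm apart.

```bash
python3 -m creep '[[[0.56,-86,156,4,0,0,0],[0.56,-86,156,4,0,0,0],[0.56,-86,156,4,0,0,0],[0.56,-86,156,4,0,0,0]]]' >/dev/null
python3 -m creep '[[[0.56,-86,156,4,0,0.011,0.511],[0.56,-86,156,4,0,0.011,0.511],[0.56,-86,156,4,0,0.011,0.511],[0.56,-86,156,4,0,0.011,0.511],[0.56,-86,156,4,0,0.011,0.511]]]' >/dev/null
python3 -m creep '[[[0.56,0,0,0,0,0,0],[0.56,0,0,0,0,0,0]]]'
python3 -c "
from h import *
go([.576,.1762,.092],74.15)"
```

```text
time: 6.8
position: [0.5715, 0.1752, 0.1433]
tool_rot: [-0.433, -3.099, 0.005]
ft_force: [0.6, 0.1, -0.2]
grip_width: 0.56
pos [0.5715 0.1752 0.1433] t 6.8 shift [-4.6  2.5 51.3] turn [-0.005 -0.012 -0.001]
```

```bash
python3 -m creep '[[[0.56,-4,2,30,-0.003,-0.006,0],[0.56,-4,2,51,-0.003,-0.006,0],[0.56,-4,2,51,-0.003,-0.006,0]]]'
python3 - <<'E'
from h import *
import cv2
go([.576,.1762,.08],74.15)
im=ctrl.get_image("side")[:,:,::-1].copy(); cv2.imwrite("pics/side3.png",im)
cv2.imwrite("pics/crop4.png",cv2.resize(im[120:220,175:275],None,fx=6,fy=6,interpolation=cv2.INTER_CUBIC))
for k in([.5847,.2069,.072],[.5673,.1455,.072]):
    print("key proj crop",(proj("side",k)-[175,120])*6)
    q=np.array(k);q[2]=.092;print("tip-above proj",(proj("side",q)-[175,120])*6)
E
```

```text
time: 7.1
position: [0.5735, 0.1753, 0.0903]
tool_rot: [-0.434, -3.101, 0.004]
ft_force: [-0.1, -0.9, -0.4]
grip_width: 0.562
pos [0.5735 0.1753 0.0903] t 7.1 shift [-2.3  1.6 10.3] turn [-0.004 -0.009 -0.002]
key proj crop [263.00852092 298.41539524]
tip-above proj [260.48856012 267.74711965]
key proj crop [302.37901856 354.6590996 ]
tip-above proj [300.12569793 323.31093545]
```

View pics/crop4.png

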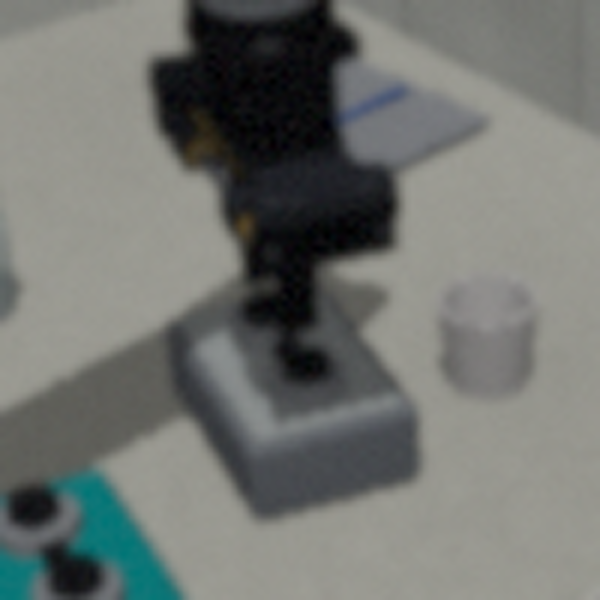

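The right key is at crop (305,360), against a prediction of (302,355). The near fingertip is right above it at (298,320), and the pot at (487,335) is clear. The aim agrees to about 2 mm, so I press down.

```bash
python3 -m creep '[[[0.56,-2,1.5,10,-0.003,-0.008,0],[0.56,-2,1.5,14,-0.003,-0.008,0],[0.56,-2,1.5,16,-0.003,-0.008,0],[0.56,-2,1.5,16,-0.003,-0.008,0]]]'
for i in 1 2 3; do python3 -m creep '[[[0.56,0,0,2,0,0,0],[0.56,0,0,4,0,0,0],[0.56,0,0,4,0,0,0]]]' | grep -E "time|pos|ft"; done
```

```text
time: 7.55
position: [0.5783, 0.1792, 0.0777]
tool_rot: [0.431, 3.108, 0.005]
ft_force: [0.2, -0.4, -0.6]
grip_width: 0.559
time: 7.85
position: [0.5781, 0.1791, 0.0733]
ft_force: [-0.6, 0.3, 0.2]
time: 8.15
position: [0.5785, 0.1792, 0.07]
ft_force: [-2.0, -0.2, 5.3]
time: 8.45
position: [0.5785, 0.1792, 0.0668]
ft_force: [-4.0, -0.1, 8.9]
```

```bash
for i in 1 2; do python3 -m creep '[[[0.56,0,0,1,0,0,0],[0.56,0,0,2,0,0,0],[0.56,0,0,2,0,0,0]]]' | grep -E "time|pos|ft"; done
```

```text
time: 8.75
position: [0.5786, 0.1792, 0.0664]
ft_force: [-7.2, -2.1, 16.8]
time: 9.05
position: [0.5787, 0.1793, 0.0662]
ft_force: [-9.9, -3.0, 26.3]
```

```bash
python3 -c "
from h import *
import cv2
s=ctrl.get_state();r=Ro.from_rotvec(s['tool_rot']).inv();print('tool F',r.apply(s['ft_force']).round(2),'tool M',r.apply(s['torque']).round(3))
im=ctrl.get_image('side')[:,:,::-1].copy()
cv2.imwrite('pics/crop5.png',cv2.resize(im[150:200,200:250],None,fx=12,fy=12,interpolation=cv2.INTER_CUBIC))"
for i in 1 2 3 4 5 6 7; do python3 -m creep '[[[0.56,0,0,0,0,0,0],[0.56,0,0,0,0,0,0],[0.56,0,0,0,0,0,0],[0.56,0,0,0,0,0,0],[0.56,0,0,0,0,0,0]]]' | grep -E "time|pos|ft"; done
```

```text
tool F [  8.63  -5.46 -26.31] tool M [1.576 2.224 0.025]
time: 9.6
position: [0.5786, 0.1793, 0.0662]
ft_force: [-10.9, -3.2, 27.5]
time: 10.1
position: [0.5786, 0.1792, 0.0662]
ft_force: [-9.9, -3.1, 27.7]
time: 10.6
position: [0.5786, 0.1792, 0.0662]
ft_force: [-9.7, -2.9, 27.2]
time: 11.1
position: [0.5786, 0.1792, 0.0662]
ft_force: [-10.4, -3.3, 26.3]
time: 11.6
position: [0.5786, 0.1792, 0.0662]
ft_force: [-11.2, -3.0, 26.5]
time: 12.1
position: [0.5786, 0.1792, 0.0662]
ft_force: [-11.2, -2.8, 27.1]
time: 12.6
position: [0.5786, 0.1793, 0.0662]
ft_force: [-10.3, -2.5, 26.5]
```

View pics/crop5.png

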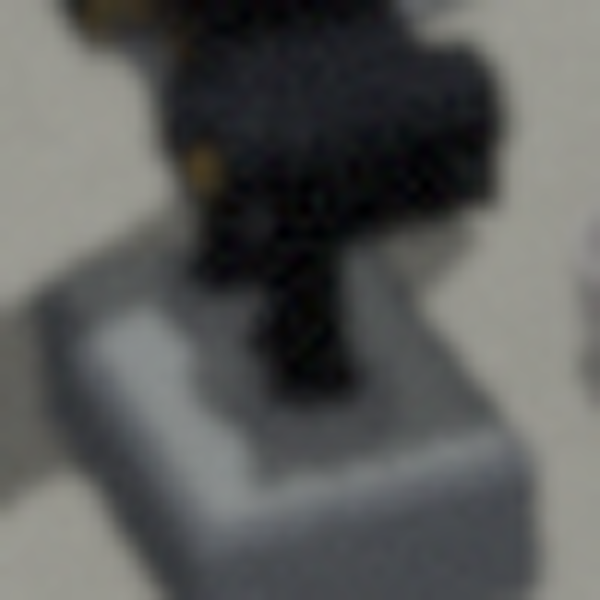

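The fingers are on both keys (near one at crop (310,375)). The moment balance implies about 10 N and 16 N on the two, and TCP z of 66 mm matches fully down. They have been held for 3.5 s, so I release straight up.

```bash
python3 -m creep '[[[0.56,0,0,-6,0,0,0],[0.56,0,0,-16,0,0,0],[0.56,0,0,-60,0,0,0],[0.56,0,0,-110,0,0,0],[0.56,0,0,-130,0,0,0]]]'
python3 -m creep '[[[0.56,150,0,0,0,0,0],[0.56,150,0,0,0,0,0],[0.56,150,0,0,0,0,0],[0.56,150,0,0,0,0,0],[0.56,150,0,0,0,0,0]]]'
python3 - <<'E'
from h import *
import cv2
im={n:ctrl.get_image(n)[:,:,::-1].copy() for n in("top","side")}
cv2.imwrite("pics/end.png",np.vstack([cv2.resize(im["top"][130:250,120:400],None,fx=2.5,fy=2.5,interpolation=2),cv2.resize(im["side"][150:270,150:430],None,fx=2.5,fy=2.5,interpolation=2)])[:600])
E
```

```text
time: 13.1
position: [0.58, 0.1793, 0.1966]
tool_rot: [0.431, 3.102, 0.01]
ft_force: [1.1, -1.5, 0.5]
grip_width: 0.562
time: 13.6
position: [0.4328, 0.2202, 0.1912]
tool_rot: [0.427, 3.108, 0.005]
ft_force: [0.1, -0.1, 0.2]
grip_width: 0.564
```

View pics/end.png

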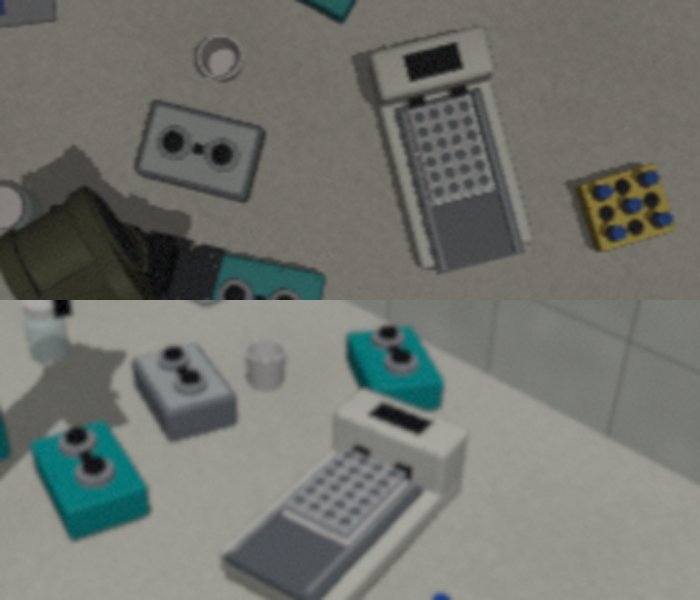

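Both views show the plate flat against the bumpers (top (417,103) and (458,92)). The keys are up, jar, pot and rack are in place, and the arm is clear with no force reading.

```bash
python3 -m creep '[[[0.56,0,0,0,0,0,0],[0.56,0,0,0,0,0,0]]]' && python3 -c "
from bench import ctrl
ctrl.close_job()"
```

```text
time: 13.9
position: [0.4344, 0.2191, 0.1908]
tool_rot: [0.434, 3.107, 0.004]
ft_force: [0.4, 0.7, -0.2]
grip_width: 0.564
the job is handed in; nothing more can be done
```

I pushed the plate home against the end stop, pressed both start keys together, released them, moved clear and handed the job in at 13.9 s. No verdict was reported.

- **Plate:** the fingertips stopped where expected, with about 11 N of contact force. The last pictures show the plate flat and touching both bumpers.
- **Start keys:** I held both down from about 9.0 s to 12.6 s. The fingertips were at 66 mm, which matches fully down, and the force was about 27 N in total. My estimate from the wrist moments was roughly 10 N on one key and 16 N on the other, both more than the 5 N needed.
- **After release:** the start keys look up, the stop key looks untouched, and the wrist force is near zero. The jar, pot and rack look unmoved, which I judged by eye.
- **Disagreement:** during the press the measured fingertip position was 3–4 mm off my target across the keys. That is within the 28 mm key faces and well away from the stop key, so I left it. A sideways force of about 10 N also built up during the hold.

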